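Find the loose strainer bolt and hold its cap open

TASK

One of the three strainers on the filter skid has a loose swing bolt. Tap the knobs of the three bolts lightly one after the other, from the robot's left to its right, to feel which one rocks; then swing that bolt out of its fork and lift that cap by its handle, more than half way to upright but not past it, so that the basket can be looked at. Finish while still holding the cap up steadily: it is not propped, put down or let go, and the other things on the table stay where they are.

Things in the scene. Friction and masses are not known exactly. Their poses are not given: they have to be found in the camera images.
- skid: filter skid: steel drip tray 270 x 500 mm, rim 25 mm high, 3 equal basket strainers in a row, header pipe behind. Origin on the table under the middle strainer's axis; x from bolts to hinges, away from the robot (turned at most 0.2 rad); y to the robot's left, strainers at y +155, 0, -155 mm. Caps 116 mm wide, rim 153, middle 158 mm high. One bolt, a different one each time, is loose; all look alike.
- bolt_left (a joint): left (+y) swing bolt, rad: 0 upright in its cap's fork, its nut holding the cap shut; grows to 1.9 swinging out and down to skid -x about a pin along y at skid x -76, z 92 mm. A tight one does not give (under 1.5 mm at 10 N). The loose one gives to about 0.6 N at the knob towards -x, stays where leaned, falls out by itself past about 0.3 rad; clear of the cap from 0.6.
- knob_left (a point): centre of the top face of the left (+y) bolt's knob: a round knob nut 32 mm in diameter, 25 mm tall below this point, 183 mm above the table when upright, moves with the bolt. There are 49 mm free between the knob and the cap's handle bar behind it.
- cap_left (a joint): hinged cap of the left (+y) strainer, rad: 0 shut, grows as its front is lifted (90 degrees = 1.57, stop at 1.9). 0.7 kg, falls shut when let go. It can be lifted only when its bolt is swung out.
- handle_left (a point): centre of the left (+y) cap's handle bar: round steel bar 12 mm thick, along skid y, 60 mm free between its posts, its centre 37 mm above the cap's rim; when shut 190 mm above the table, at skid x -5 mm, 75 mm in front of and 44 mm above the hinge axis; moves with the cap.
- hinge_left (a point): hinge axis of the left (+y) cap (along skid y), at skid x +70 mm, 146 mm above the table; does not move relative to the skid.
- bolt_mid (a joint): middle swing bolt, rad: 0 upright in its cap's fork, its nut holding the cap shut; grows to 1.9 swinging out and down to skid -x about a pin along y at skid x -76, z 92 mm. A tight one does not give (under 1.5 mm at 10 N). The loose one gives to about 0.6 N at the knob towards -x, stays where leaned, falls out by itself past about 0.3 rad; clear of the cap from 0.6.
- knob_mid (a point): centre of the top face of the middle bolt's knob: a round knob nut 32 mm in diameter, 25 mm tall below this point, 183 mm above the table when upright, moves with the bolt. There are 49 mm free between the knob and the cap's handle bar behind it.
- cap_mid (a joint): hinged cap of the middle strainer, rad: 0 shut, grows as its front is lifted (90 degrees = 1.57, stop at 1.9). 0.7 kg, falls shut when let go. It can be lifted only when its bolt is swung out.
- handle_mid (a point): centre of the middle cap's handle bar: round steel bar 12 mm thick, along skid y, 60 mm free between its posts, its centre 37 mm above the cap's rim; when shut 190 mm above the table, at skid x -5 mm, 75 mm in front of and 44 mm above the hinge axis; moves with the cap.
- hinge_mid (a point): hinge axis of the middle cap (along skid y), at skid x +70 mm, 146 mm above the table; does not move relative to the skid.
- bolt_right (a joint): right (-y) swing bolt, rad: 0 upright in its cap's fork, its nut holding the cap shut; grows to 1.9 swinging out and down to skid -x about a pin along y at skid x -76, z 92 mm. A tight one does not give (under 1.5 mm at 10 N). The loose one gives to about 0.6 N at the knob towards -x, stays where leaned, falls out by itself past about 0.3 rad; clear of the cap from 0.6.
- knob_right (a point): centre of the top face of the right (-y) bolt's knob: a round knob nut 32 mm in diameter, 25 mm tall below this point, 183 mm above the table when upright, moves with the bolt. There are 49 mm free between the knob and the cap's handle bar behind it.
- cap_right (a joint): hinged cap of the right (-y) strainer, rad: 0 shut, grows as its front is lifted (90 degrees = 1.57, stop at 1.9). 0.7 kg, falls shut when let go. It can be lifted only when its bolt is swung out.
- handle_right (a point): centre of the right (-y) cap's handle bar: round steel bar 12 mm thick, along skid y, 60 mm free between its posts, its centre 37 mm above the cap's rim; when shut 190 mm above the table, at skid x -5 mm, 75 mm in front of and 44 mm above the hinge axis; moves with the cap.
- hinge_right (a point): hinge axis of the right (-y) cap (along skid y), at skid x +70 mm, 146 mm above the table; does not move relative to the skid.
- jar: bystander: small amber glass jar with black lid, 34 mm across, 62 mm tall, standing on the tray between the left and the middle strainer. Origin at its underside's centre.
- gasket: bystander: black rubber ring 48 mm across, 5 mm thick, lying on the tray between the middle and the right strainer. Origin at its underside's centre.
- wrench: bystander: steel spanner 180 mm long, 8 mm thick, lying along the front edge of the tray, below the bolts. Origin at its underside's centre.
- basket: bystander: spare strainer basket, dark steel cup 86 mm across, 67 mm tall with a bail, on the table to the right. Origin at its underside's centre.
- funnel: bystander: steel funnel 110 mm across, 100 mm tall, standing mouth down on the table to the right. Origin at its underside's centre.
- flask: bystander: amber bottle 60 mm across, 110 mm tall, on the table to the left. Origin at its underside's centre.
- brush: bystander: cleaning brush 200 mm long, 20 mm thick, lying on the table to the left. Origin at its underside's centre.

How it is judged (in metres and radians):
On the way, in this order (a step that is already met when the one before it is completed fails the run):
1. the left (+y) bolt's knob is tapped with the fingers (contact force between the fingers and bolt_left above 0.25 N), for 0.04 s.
2. the middle bolt's knob is tapped with the fingers (contact force between the fingers and bolt_mid above 0.25 N), for 0.04 s.
3. the right (-y) bolt's knob is tapped with the fingers (contact force between the fingers and bolt_right above 0.25 N), for 0.04 s.
At the end, for the whole second after the job is handed in: one bolt (only the loose one can move) is swung out by more than 0.6 rad, its cap stands lifted between 0.75 and 1.57 rad, still (under 0.1 rad/s), and the fingers carry it with more than 1 N of contact force (((value of joint bolt_left above 0.6 rad and value of joint cap_left between 0.75 and 1.57 rad and velocity of joint cap_left between -0.1 and 0.1 rad/s and contact force between the fingers and cap_left above 1 N) or (value of joint bolt_mid above 0.6 rad and value of joint cap_mid between 0.75 and 1.57 rad and velocity of joint cap_mid between -0.1 and 0.1 rad/s and contact force between the fingers and cap_mid above 1 N) or (value of joint bolt_right above 0.6 rad and value of joint cap_right between 0.75 and 1.57 rad and velocity of joint cap_right between -0.1 and 0.1 rad/s and contact force between the fingers and cap_right above 1 N))); the arm keeps its last pose, push and grip.
It fails at once if a bolt is hit or forced with more than 40 N instead of a light tap (contact force between any of the arm, the fingers and bolt_left above 40 N or contact force between any of the arm, the fingers and bolt_mid above 40 N or contact force between any of the arm, the fingers and bolt_right above 40 N).
It fails at once if a bystander is moved by more than 30 mm (distance of any of jar, gasket, wrench, basket, funnel, flask, brush from where it was at the start of the episode above 0.03 m).
It fails at once if something other than the robot props a cap up (contact force between any of jar, gasket, wrench, basket, funnel, flask, brush and cap_left above 0.2 N or contact force between any of jar, gasket, wrench, basket, funnel, flask, brush and cap_mid above 0.2 N or contact force between any of jar, gasket, wrench, basket, funnel, flask, brush and cap_right above 0.2 N).
It also fails if it takes over 64 s, if anything falls off the work surface, if the arm or the gripper's body presses on something with over 40 N, if the wrist force passes 120 N, or if a joint passes its speed limit or range.

ROBOT

A 6-joint arm with a two-finger parallel gripper is mounted at the origin on the work surface. World frame = base frame: x ahead of the robot, y to its left, z up, the work surface at z = 0. Lengths are in mm, angles in rad, forces in N, time in s.
With the tool pointing down it reaches from about 350 to 875 mm from the base axis. Payload 4.2 kg.
Tool frame: the origin (TCP) lies on the centre line of the jaws, within the pads' length; the fingertips stand 25 mm ahead of it and the grasp point (between the pads) lies 6 mm ahead of it; z points along the fingers, y is the direction in which the jaws open and shut (so a half turn about z gives the same grasp; the last joint's range is limited). The gripper opens to 85 mm and grips with 20 to 120 N. Pads are 22 mm wide; open, the fingers measure 114 mm over their backs; the gripper's body (76 mm by 85 mm) begins 54 mm behind the grasp point. The pads swing forward as they close: fully open they stand 13 mm farther back than shut.
Start: joints at [-0.954, 0.385, 0.008, 0, -1.194, -0.259], TCP at [218.898, -585.391, 256.312] pointing down, gripper open.
Joint ranges: [-3.14, 3.14], [-1.21, 2.06], [-1.07, 1.41], [-3.16, 2.05], [-2.99, -0.16], [-3.1, 3.1]. Speed limits (rad/s): [2.79, 2.79, 3.14, 3.14, 3.14, 3.14].

INTERFACE

Orientations are given as a unit quaternion [x, y, z, w].
In Python, from bench import arm gives the robot as it stands.
- The arm moves only by the tool drive_tool, never from a script. Its argument "plan" is a list of rows, each a list of 2 entries, a list of its own where there are three numbers: the shift along the tool's x, y, z in m, then the turn about the tool's z in degrees. A call has 1 to 12 rows; each row shifts and turns the commanded pose from where the row before left it, along the tool's axes as they then stand; what a row does not reach is not made up. A row lasts 1/8 s, in which the tool goes at most 62.5 mm and 10.7 degrees, less where a joint would pass 70% of its speed; a pose out of reach is approached as far as the arm can. A call with a gripper value outside its range is refused whole. "fingers" is the closure, from -1 (fully open) to 1 (shut), so that 0 is half open, set as the call begins (left out, the last holds). The fingers move at their own pace and stop on an object; the grip force is fixed at half the most. Time passes only in rows, so rows that do not move let the fingers close. It gives the time, the measured TCP pose, the force and the opening at its end, in the units of the state.
- arm.read_state(): the state, without advancing time (a new reading comes with each control period).
- arm.get_image(name): name is "scene" or "top" or "wrist"; returns a dict with "image" (384x512x3 uint8, red, green, blue), "K" (3x3 intrinsics, pixels), "R" (3x3) and "t" (3): a world point X has camera coordinates R X + t. Camera axes: x right, y down, z forward; pixel columns grow to the right and rows downward; lengths in mm; the calibration is good to about 2 mm. A picture is of the moment at which its call begins. There is no depth.
- arm.job_done(): hands the job in, once; it reports no verdict.
The state is a dict: "clock": time; "joints": joint angles; "joint_vel": joint speeds; "joint_efforts": joint torques, N m; "position": TCP position; "ee_rot": TCP orientation; "contact_force": force on the tool from outside, world axes, zero at the start; "wrist_torque": the same for the moment, N m; "gripper_width": finger opening in mm.
Only numpy, scipy, OpenCV 4.12 (cv2) and the standard library are available. Lean on these libraries where they do the work, as an engineer would, in place of code of your own. Each camera call takes 0.05 s, during which the arm holds its last target.

## Working session

There is one attempt and no reset: what is moved stays moved. The work goes in short steps, Python scripts to look and compute and a tool call to move; the robot and the scene stay as the last step left them, time stands still between calls to the robot, and variables do not carry over. Pictures are saved under pics/ and viewed, and the job is handed in when it is done.

Besides the shell and the picture viewer there is one more tool, called by a JSON object that holds its "api" and its "payload", one argument or row to a line. drive_tool: Moves the arm, as the interface text tells. Its arguments: {"type":"object","properties":{"plan":{"type":"array"},"fingers":{"type":"number"}},"required":["plan"]}

```bash
ls; mkdir -p pics
python3 - <<'E'
from bench import arm
import cv2,numpy as np
s=arm.read_state(); print(s)
for n in ["scene","top","wrist"]:
    d=arm.get_image(n); cv2.imwrite(f"pics/{n}0.png",d["image"][:,:,::-1]); np.savez(f"pics/{n}0.npz",**d); print(n,d["K"].round(1).tolist(),d["R"].round(4).tolist(),d["t"].round(1).tolist())
E
```

```text
pics
{'clock': 0.0, 'joints': array([-9.54350267e-01,  3.85578390e-01,  6.60702942e-03, -5.35194938e-04,
       -1.19401751e+00, -2.58569049e-01]), 'joint_vel': array([-0.00087196, -0.00044216, -0.00094642,  0.00063363, -0.00015222,
        0.00011743]), 'joint_efforts': array([-7.31951741e-05, -3.92288768e+01,  1.88397288e+01,  4.18605432e+00,
       -4.64485915e-03, -6.93443297e-06]), 'position': array([ 218.74522715, -584.88850984,  255.19563056]), 'ee_rot': array([-1.77887862e-01,  9.84050123e-01,  1.09839056e-03, -2.39179020e-04]), 'contact_force': array([ 0.13941524,  0.0692446 , -0.1141301 ]), 'wrist_torque': array([-0.00533081,  0.02954846,  0.00814784]), 'gripper_width': 85.15292183617107}
scene [[393.9, 0.0, 262.2], [0.0, 393.9, 196.6], [0.0, 0.0, 1.0]] [[0.1118, 0.9937, 0.0011], [0.6504, -0.0723, -0.7561], [-0.7513, 0.0853, -0.6544]] [-32.3, -250.7, 1953.8]
top [[361.6, 0.0, 253.3], [0.0, 361.6, 189.0], [0.0, 0.0, 1.0]] [[0.0017, -0.9999, -0.013], [-0.998, -0.0009, -0.0632], [0.0632, 0.0131, -0.9979]] [2.2, 525.6, 1163.2]
wrist [[331.5, 0.0, 258.3], [0.0, 331.5, 193.0], [0.0, 0.0, 1.0]] [[-0.3498, 0.9368, 0.0018], [0.8918, 0.3324, 0.307], [0.287, 0.109, -0.9517]] [624.7, -39.6, 380.8]
```

View pics/scene0.png

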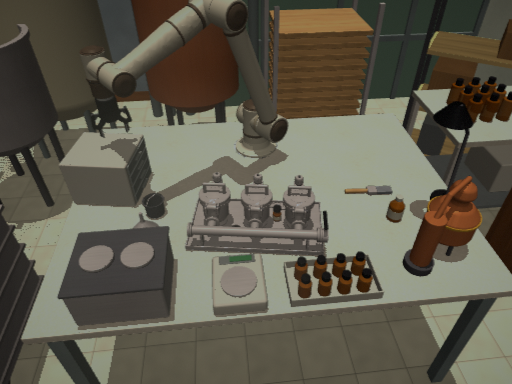

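View pics/top0.png

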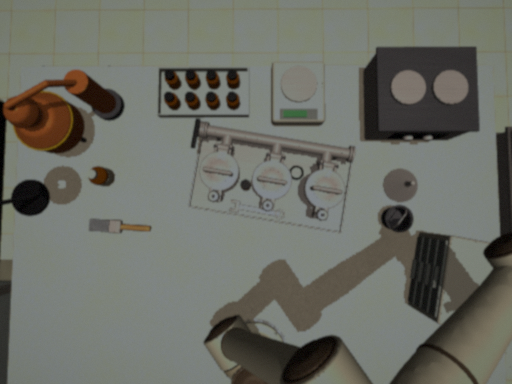

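View pics/wrist0.png

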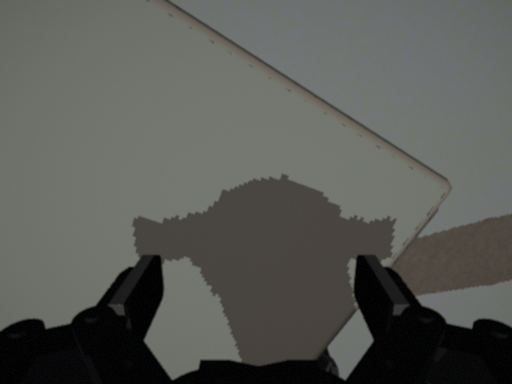

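Run:
```python
import cv2
a=cv2.imread("pics/top0.png")[110:240,180:365]; cv2.imwrite("pics/top0c.png",cv2.resize(cv2.convertScaleAbs(a,alpha=1.5),None,fx=4.3,fy=4.3,interpolation=cv2.INTER_CUBIC))
a=cv2.imread("pics/scene0.png")[160:260,180:340]; cv2.imwrite("pics/scene0c.png",cv2.resize(a,None,fx=5,fy=5,interpolation=cv2.INTER_CUBIC))
```

```text
(no output)
```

View pics/top0c.png

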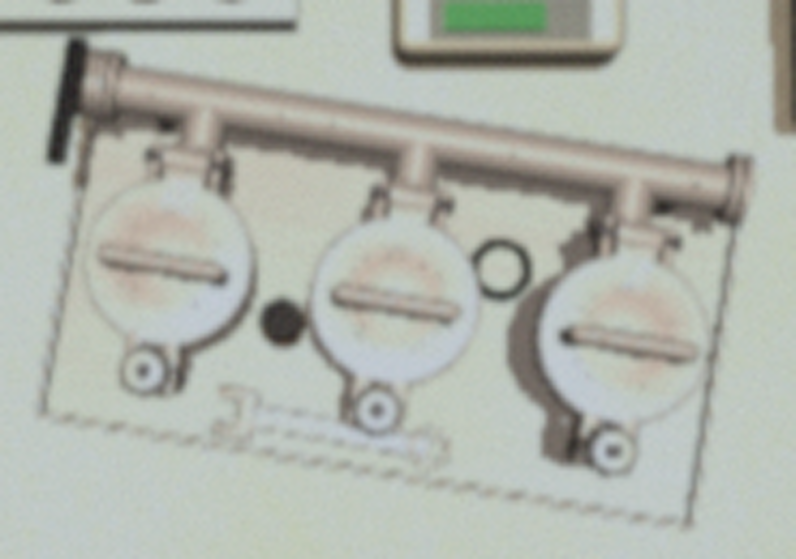

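View pics/scene0c.png

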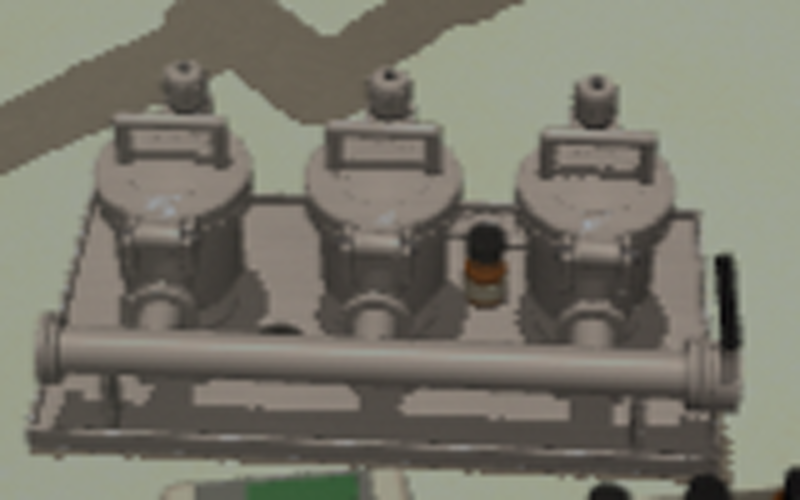

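The zoomed top view shows the three knobs at crop (144,371), (377,411) and (612,452), and the handle bars at (163,265), (397,303) and (632,342). The jar (282,322) and the gasket (500,269) stand between the strainers. I'll turn these into world points.

```bash
cat > h.py <<'E'
import numpy as np,cv2
def ray(d,u,v):
    R=d["R"];t=d["t"];o=-R.T@t
    r=R.T@np.linalg.inv(d["K"])@np.array([u,v,1.]); return o,r
def onz(d,u,v,z):
    o,r=ray(d,u,v); return o+r*(z-o[2])/r[2]
def proj(d,X):
    p=d["K"]@(d["R"]@np.asarray(X,float)+d["t"]); return p[:2]/p[2]
E
python3 - <<'E'
from h import *
d=dict(np.load("pics/top0.npz")); sc=dict(np.load("pics/scene0.npz"))
g=cv2.cvtColor(d["image"],cv2.COLOR_RGB2GRAY).astype(float)
K=[];H=[]
for (a,b) in [(144,371),(377,411),(612,452)]:
    u,v=(a+.5)/4.3-.5+180,(b+.5)/4.3-.5+110
    # dark dot centroid
    ui,vi=int(round(u)),int(round(v)); w=g[vi-2:vi+3,ui-2:ui+3]; m=np.clip(np.median(w)-w,0,None)
    yy,xx=np.mgrid[-2:3,-2:3]; print("dot",ui+(m*xx).sum()/m.sum(),vi+(m*yy).sum()/m.sum(),(u,v))
    K.append(onz(d,u,v,183))
for (a,b) in [(163,265),(397,303),(632,342)]:
    u,v=(a+.5)/4.3-.5+180,(b+.5)/4.3-.5+110
    H.append(onz(d,u,v,196))
K=np.array(K);H=np.array(H);print(K.round(1),H.round(1))
yv=K[0]-K[2];print("len",np.linalg.norm(yv)); psi=np.arctan2(-yv[0],yv[1]);yh=H[0]-H[2]
print(psi,np.arctan2(-yh[0],yh[1]),np.linalg.norm(yh))
ps=(psi+np.arctan2(-yh[0],yh[1]))/2
X=np.array([np.cos(ps),np.sin(ps)]);Y=np.array([-np.sin(ps),np.cos(ps)])
o1=K[:,:2].mean(0)+76*X; o2=H[:,:2].mean(0)+5*X; print(o1,o2,"diff in skid",(o1-o2)@X,(o1-o2)@Y)
# scene check
for k in K: print("scene proj",(proj(sc,k)-[180,160])*5)
for k in H: print("scene proj H",(proj(sc,k)-[180,160])*5)
E
```

```text
dot 212.80392156862746 195.77450980392157 (213.1046511627907, 195.89534883720933)
dot 267.1336405529954 204.94930875576037 (267.2906976744186, 205.19767441860466)
dot 322.15168539325845 214.48876404494382 (321.9418604651163, 214.7325581395349)
[[ 495.6  113.2  183. ]
 [ 469.8  -38.6  183. ]
 [ 443.5 -190.6  183. ]] [[ 563.6   99.9  196. ]
 [ 539.   -51.1  196. ]
 [ 514.  -201.8  196. ]]
len 308.23808378785907
-0.16986046185378034 -0.1628379873886813 305.76800045709314
[544.56728052 -51.20686165] [543.80455262 -51.82708022] diff in skid 0.6495013811774588 0.7379518126745331
scene proj [592.83168541  82.68742151]
scene proj [387.13662539  75.37784294]
scene proj [182.94258946  67.78035427]
scene proj H [592.82312592 127.7293723 ]
scene proj H [379.49325103 120.94005988]
scene proj H [168.40982201 113.75637203]
```

{"api": "drive_tool", "payload": {
  "plan": [
    [[0,0,0],10],
    [[0,0,0],10],
    [[0,0,0],10],
    [[-0.012,0.045,0],0],
    [[-0.012,0.045,0],0],
    [[-0.012,0.045,0],0],
    [[-0.012,0.045,0],0],
    [[-0.012,0.045,0],0],
    [[-0.012,0.045,0],0],
    [[-0.012,0.045,0],0],
    [[-0.012,0.045,0],0],
    [[-0.012,0.045,0],0]
  ],
  "fingers": 1
}}

```text
clock: 1.65
position: [392.5, -202.3, 256.3]
ee_rot: [0.083, 0.997, 0.0, 0.0]
contact_force: [-0.1, 0.1, -0.3]
gripper_width: -0.2
```

```bash
cat >> h.py <<'E'
PS=-0.1665; O=np.array([544.2,-51.5]); X=np.array([np.cos(PS),np.sin(PS)]);Y=np.array([-np.sin(PS),np.cos(PS)])
def rep(s):
    from scipy.spatial.transform import Rotation as Ro
    R=Ro.from_quat(s["ee_rot"]).as_matrix(); p=s["position"]
    d=p[:2]-O
    print("t",round(s["clock"],2),"skid",(d@X).round(1),(d@Y).round(1),"z",p[2].round(1),"toolx yaw-skid(-X) deg",np.degrees(np.arctan2(R[1,0],R[0,0])-PS).round(2)%360,"tilt",np.degrees(np.arccos(-R[2,2])).round(2))
    f=s["contact_force"]; print("F skid",(f[:2]@X).round(2),(f[:2]@Y).round(2),f[2].round(2),"w",round(s["gripper_width"],1))
E
python3 -c "
from bench import arm
from h import *
rep(arm.read_state())"
```

```text
t 1.65 skid -124.6 -173.8 z 256.3 toolx yaw-skid(-X) deg 180.03 tilt 0.01
F skid -0.14 0.07 -0.26 w -0.2
```

{"api": "drive_tool", "payload": {
  "plan": [
    [[-0.011,0.041,0],0],
    [[-0.011,0.041,0],0],
    [[-0.011,0.041,0],0],
    [[-0.011,0.041,0],0],
    [[-0.011,0.041,0],0],
    [[-0.011,0.041,0],0],
    [[-0.011,0.041,0],0],
    [[-0.011,0.041,0],0],
    [[0,0,0],0],
    [[0,0,0],0]
  ]
}}

```text
clock: 2.9
position: [532.7, 105.0, 255.8]
ee_rot: [0.083, 0.997, -0.0, -0.001]
contact_force: [-0.5, 0.1, 0.2]
gripper_width: 0.2
```

```bash
python3 -c "
from bench import arm
from h import *
rep(arm.read_state())
for n in ['scene','wrist']:
    d=arm.get_image(n); np.savez(f'pics/{n}1.npz',**d); im=d['image'][:,:,::-1]
    if n=='scene': im=cv2.resize(im[100:260,180:340],None,fx=3.7,fy=3.7,interpolation=cv2.INTER_CUBIC)
    cv2.imwrite(f'pics/{n}1.png',im)
    k=np.append(O-76*X+155*Y,183); print(n,proj(d,k))
"
```

```text
t 2.9 skid -37.3 152.4 z 255.8 toolx yaw-skid(-X) deg 180.05 tilt 0.08
F skid -0.56 0.04 0.19 w 0.2
scene [298.72143797 176.41756304]
wrist [265.09798107 158.46201933]
```

View pics/scene1.png

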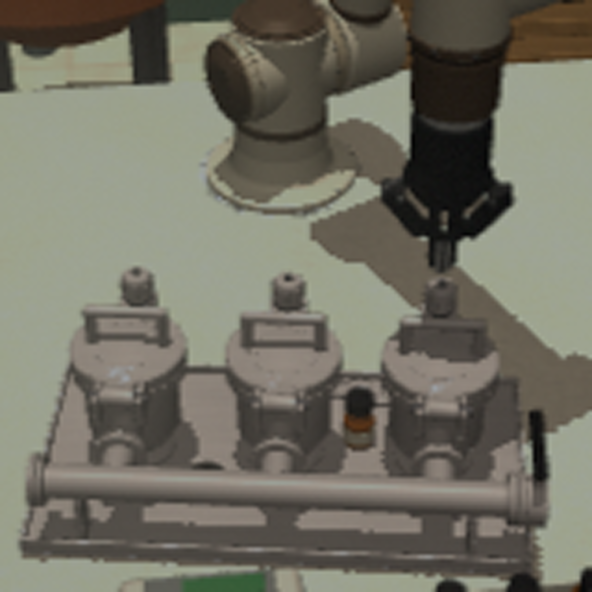

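View pics/wrist1.png

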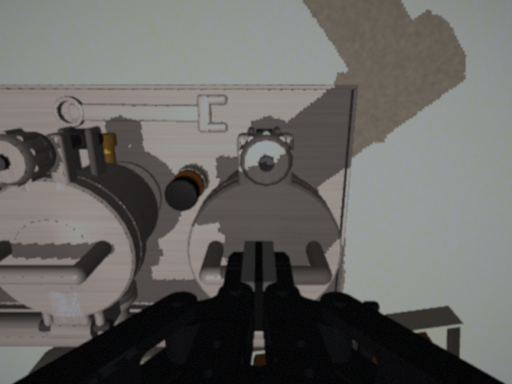

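The wrist view shows the left knob at (266,161), against a predicted (265,158), so the localisation holds to within about 2 mm. The closed fingers are above the gap, so I'll descend.

{"api": "drive_tool", "payload": {
  "plan": [
    [[0,0.001,0.015],0],
    [[0,0.001,0.015],0],
    [[0,0,0.015],0],
    [[0,0,0.015],0],
    [[0,0,0],0],
    [[0,0,0],0]
  ]
}}

```text
clock: 3.75
position: [533.9, 107.3, 196.5]
ee_rot: [0.083, 0.997, -0.0, 0.0]
contact_force: [-0.3, 0.5, 0.6]
gripper_width: -0.3
```

```bash
python3 -c "
from bench import arm
from h import *
rep(arm.read_state())
for n in ['wrist']:
    d=arm.get_image(n); im=d['image'][:,:,::-1]
    cv2.imwrite(f'pics/{n}2.png',im)
    s=arm.read_state(); print(proj(d,s['position']+[0,0,-25]),proj(d,s['position']))
"
```

```text
t 3.75 skid -36.5 154.9 z 196.5 toolx yaw-skid(-X) deg 180.06 tilt 0.04
F skid -0.43 0.48 0.55 w -0.3
[260.24790348 258.08697611] [260.56026668 288.12122426]
```

View pics/wrist2.png

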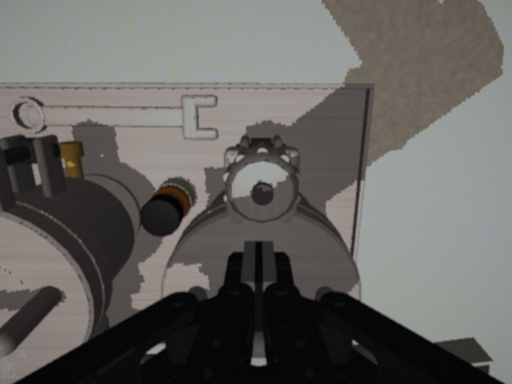

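{"api": "drive_tool", "payload": {
  "plan": [
    [[0,0,0.004],0],
    [[0.004,0,0],0],
    [[0.004,0,0],0],
    [[0,0,0],0],
    [[0,0,0],0]
  ]
}}

```text
clock: 4.42
position: [525.7, 108.6, 192.5]
ee_rot: [0.083, 0.997, 0.0, 0.0]
contact_force: [-0.9, -0.1, 0.2]
gripper_width: -0.1
```

{"api": "drive_tool", "payload": {
  "plan": [
    [[0.0015,0,0],0],
    [[0,0,0],0]
  ]
}}

```text
clock: 4.68
position: [524.1, 108.7, 192.3]
ee_rot: [0.083, 0.997, 0.0, -0.0]
contact_force: [0.4, -0.1, 0.2]
gripper_width: -0.0
```

{"api": "drive_tool", "payload": {
  "plan": [
    [[0.0015,0,0],0],
    [[0,0,0],0]
  ]
}}

```text
clock: 4.92
position: [522.7, 109.0, 192.4]
ee_rot: [0.083, 0.997, 0.0, 0.0]
contact_force: [0.1, 0.3, 1.5]
gripper_width: 0.2
```

{"api": "drive_tool", "payload": {
  "plan": [
    [[0.0015,0,0],0],
    [[0,0,0],0]
  ]
}}

```text
clock: 5.18
position: [521.1, 109.3, 192.4]
ee_rot: [0.083, 0.997, 0.0, 0.0]
contact_force: [0.6, 0.8, 1.2]
gripper_width: 0.0
```

{"api": "drive_tool", "payload": {
  "plan": [
    [[0.0015,0,0],0],
    [[0,0,0],0]
  ]
}}

```text
clock: 5.42
position: [519.5, 109.5, 192.3]
ee_rot: [0.083, 0.997, -0.0, -0.0]
contact_force: [0.1, -0.3, 0.8]
gripper_width: 0.2
```

{"api": "drive_tool", "payload": {
  "plan": [
    [[0.0015,0,0],0],
    [[0,0,0],0]
  ]
}}

```text
clock: 5.68
position: [518.1, 109.7, 192.3]
ee_rot: [0.083, 0.997, 0.0, -0.0]
contact_force: [0.5, 0.7, 0.1]
gripper_width: 0.4
```

{"api": "drive_tool", "payload": {
  "plan": [
    [[0.0015,0,0],0],
    [[0,0,0],0]
  ]
}}

```text
clock: 5.92
position: [516.6, 110.0, 192.3]
ee_rot: [0.083, 0.997, -0.0, -0.0]
contact_force: [0.0, 0.6, 1.1]
gripper_width: -0.4
```

```bash
python3 -c "
from bench import arm
from h import *
rep(arm.read_state())
for n in ['wrist','top','scene']:
    d=arm.get_image(n); im=d['image'][:,:,::-1]; np.savez(f'pics/{n}3.npz',**d)
    if n=='top': im=cv2.resize(im[110:240,180:365],None,fx=4.3,fy=4.3,interpolation=cv2.INTER_CUBIC)
    if n=='scene': im=cv2.resize(im[150:210,270:350],None,fx=8,fy=8,interpolation=cv2.INTER_CUBIC)
    cv2.imwrite(f'pics/{n}3.png',im)
"
```

```text
t 5.92 skid -54.0 154.7 z 192.3 toolx yaw-skid(-X) deg 180.04 tilt 0.01
F skid -0.06 0.62 1.12 w -0.4
```

View pics/wrist3.png

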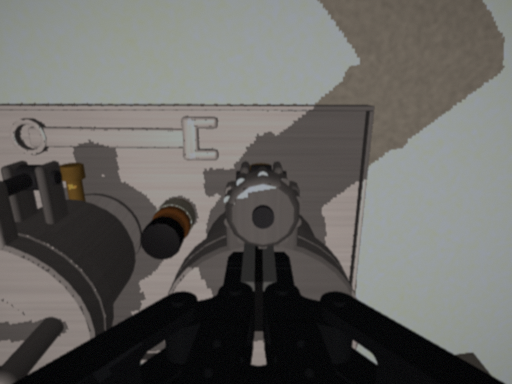

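View pics/scene3.png

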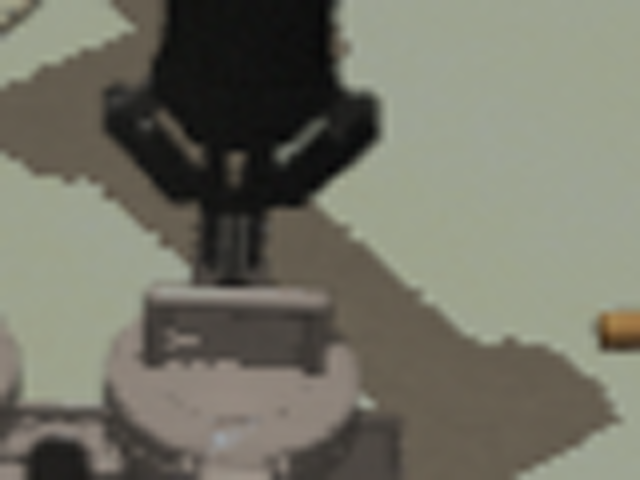

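```bash
python3 -c "
from h import *
d=dict(np.load('pics/wrist3.npz'))
for x in [-76,-60,-82]: print(x,proj(d,np.append(O+x*X+155*Y,183)))
for x in [-54,-60,-65]: print('tip',x,proj(d,np.append(O+x*X+155*Y,167.3)))
im=d['image'][180:330,180:340,::-1]; cv2.imwrite('pics/w3c.png',cv2.resize(cv2.convertScaleAbs(im,alpha=1.8),None,fx=4.5,fy=4,interpolation=cv2.INTER_CUBIC))
"
```

```text
-76 [261.19545395 229.34729957]
-60 [261.07957236 263.22556542]
-82 [261.24105279 216.01636865]
tip -54 [260.80255241 257.7233184 ]
tip -60 [260.83735397 246.544705  ]
tip -65 [260.86697868 237.02894593]
```

View pics/w3c.png

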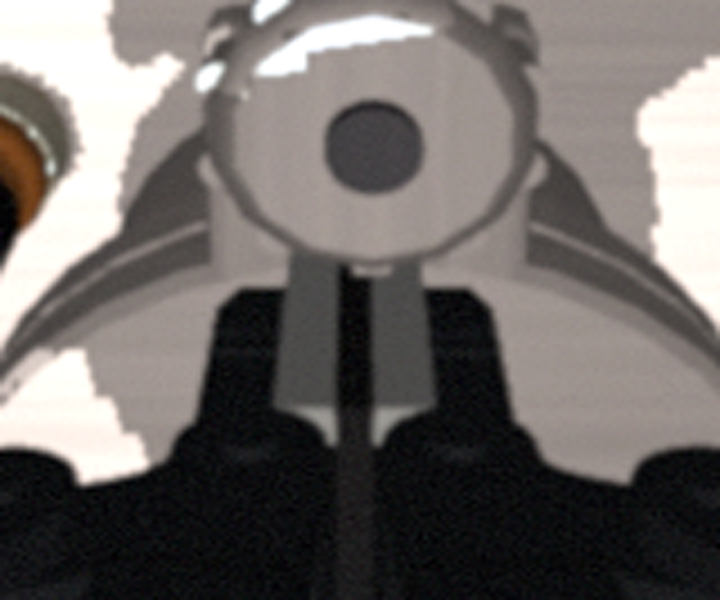

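```bash
python3 -c "
from h import *
d=dict(np.load('pics/wrist3.npz'))
# wrist2 camera: TCP moved from skid(-36.5,154.9,196.5) to (-54.0,154.7,192.3)
mv=np.append(-17.5*X-0.2*Y,-4.2); e=dict(d); e['t']=d['R']@(-( -d['R'].T@d['t']-mv))
print('wrist2 pred upright',proj(e,np.append(O-76*X+155*Y,183)),'seen 262,193')
im=cv2.imread('pics/top3.png'); cv2.imwrite('pics/top3b.png',cv2.convertScaleAbs(im,alpha=1.5))
"
```

```text
wrist2 pred upright [260.76743295 186.43028358] seen 262,193
```

View pics/top3b.png

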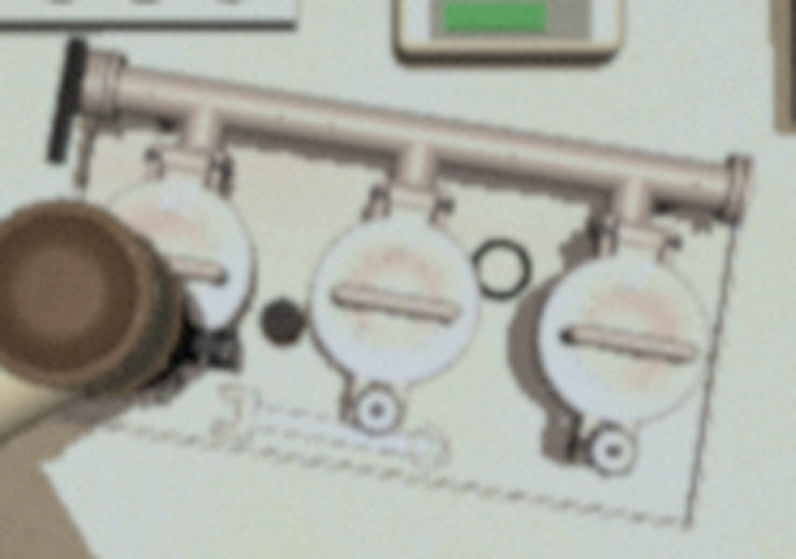

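{"api": "drive_tool", "payload": {
  "plan": [
    [[0.0015,0,0],0],
    [[0.0015,0,0],0],
    [[0.0015,0,0],0],
    [[0.0015,0,0],0]
  ]
}}

```text
clock: 6.58
position: [510.7, 111.0, 192.3]
ee_rot: [0.083, 0.997, 0.0, 0.0]
contact_force: [-0.1, 0.5, -0.5]
gripper_width: -0.0
```

```bash
python3 -c "
from bench import arm
from h import *
rep(arm.read_state())
d=arm.get_image('wrist'); np.savez('pics/wrist4.npz',**d)
for x in [-76,-82,-88]: print(x,proj(d,np.append(O+x*X+155*Y,183)))
im=d['image'][150:330,160:360,::-1]; cv2.imwrite('pics/w4c.png',cv2.resize(cv2.convertScaleAbs(im,alpha=1.8),None,fx=3,fy=3,interpolation=cv2.INTER_CUBIC))
"
```

```text
t 6.58 skid -60.0 154.7 z 192.3 toolx yaw-skid(-X) deg 180.04 tilt 0.0
F skid -0.2 0.44 -0.48 w -0.0
-76 [261.04324696 242.16672469]
-82 [261.08625687 229.18795025]
-88 [261.13042441 215.85984831]
```

View pics/w4c.png

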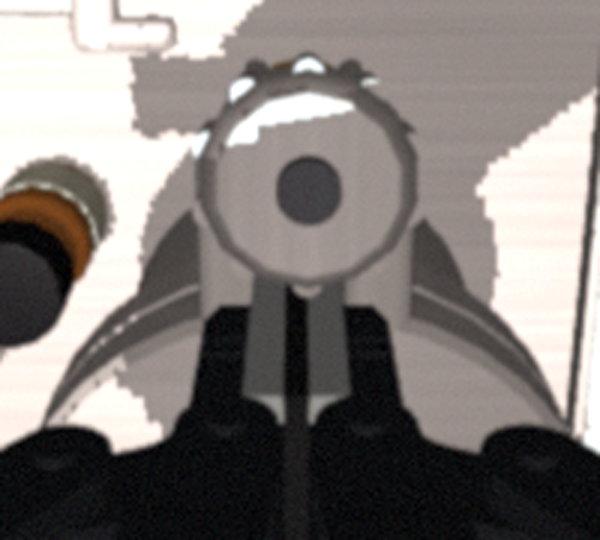

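The dot on the left knob has moved with the finger to about skid x −89, some 12 mm out, and there was almost no force. The left bolt is therefore the loose one. Next I'll tap the middle and right bolts.

{"api": "drive_tool", "payload": {
  "plan": [
    [[-0.012,0,0],0],
    [[-0.012,0,0],0],
    [[0,0,-0.02],0],
    [[0,0,-0.02],0],
    [[0,-0.031,0],0],
    [[0,-0.031,0],0],
    [[0,-0.031,0],0],
    [[0,-0.031,0],0],
    [[0,-0.031,0],0],
    [[0,0,0],0],
    [[0,0,0],0],
    [[0,0,0],0]
  ]
}}

```text
clock: 8.12
position: [509.4, -45.2, 232.2]
ee_rot: [0.082, 0.997, 0.0, 0.0]
contact_force: [-0.2, -0.5, -0.2]
gripper_width: -0.4
```

```bash
python3 -c "
from bench import arm
from h import *
rep(arm.read_state())
d=arm.get_image('wrist'); print(proj(d,np.append(O-76*X,183)))
cv2.imwrite('pics/wrist5.png',d['image'][:,:,::-1])
d=arm.get_image('top'); im=cv2.resize(d['image'][110:240,180:365,::-1],None,fx=4.3,fy=4.3,interpolation=cv2.INTER_CUBIC)
cv2.imwrite('pics/top5.png',cv2.convertScaleAbs(im,alpha=1.5))
"
```

```text
t 8.12 skid -35.4 0.4 z 232.2 toolx yaw-skid(-X) deg 180.09 tilt 0.0
F skid -0.15 -0.5 -0.17 w -0.4
[259.37329903 164.39706911]
```

View pics/wrist5.png

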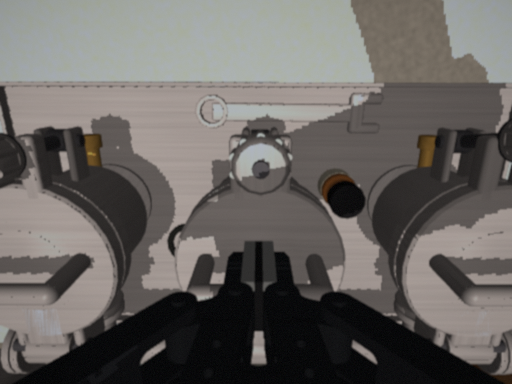

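View pics/top5.png

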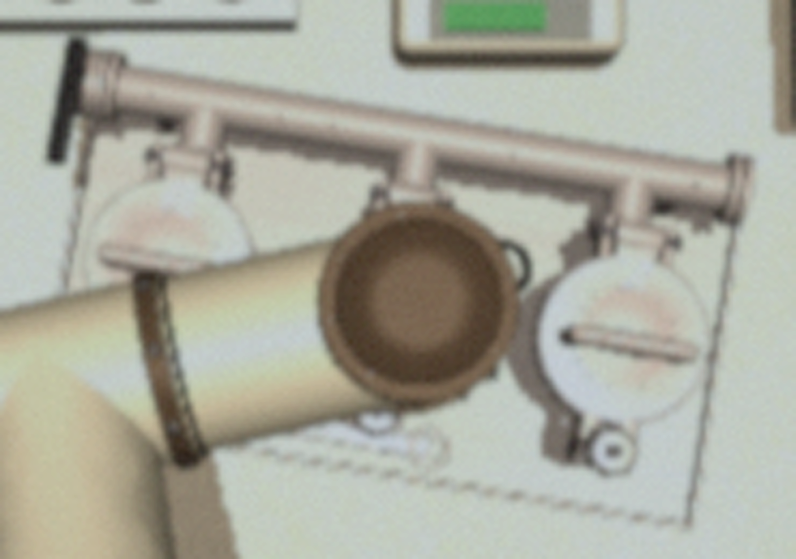

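The middle knob is at (260,167), where predicted. I'll descend and tap slowly.

{"api": "drive_tool", "payload": {
  "plan": [
    [[0,0,0.014],0],
    [[0,0,0.014],0],
    [[0.003,0,0.012],0],
    [[0.004,0,0],0],
    [[0.003,0,0],0],
    [[0,0,0],0]
  ]
}}

```text
clock: 8.98
position: [499.2, -44.2, 192.9]
ee_rot: [0.083, 0.997, 0.0, 0.001]
contact_force: [0.8, -0.4, -0.1]
gripper_width: 0.1
```

{"api": "drive_tool", "payload": {
  "plan": [
    [[0.001,0,0],0],
    [[0,0,0],0]
  ]
}}

```text
clock: 9.22
position: [498.2, -44.0, 192.6]
ee_rot: [0.083, 0.997, 0.0, 0.0]
contact_force: [-0.1, 0.1, -0.6]
gripper_width: -0.0
```

{"api": "drive_tool", "payload": {
  "plan": [
    [[0.001,0,0],0],
    [[0,0,0],0]
  ]
}}

```text
clock: 9.48
position: [497.8, -43.9, 192.6]
ee_rot: [0.083, 0.997, 0.0, 0.001]
contact_force: [3.3, -1.0, -0.9]
gripper_width: -0.2
```

{"api": "drive_tool", "payload": {
  "plan": [
    [[0.001,0,0],0],
    [[0,0,0],0]
  ]
}}

```text
clock: 9.72
position: [497.7, -43.8, 192.7]
ee_rot: [0.083, 0.997, 0.0, 0.002]
contact_force: [4.8, -2.5, -2.3]
gripper_width: 0.2
```

The middle bolt is tight: about 5 N in under 1 mm. Now the right one.

{"api": "drive_tool", "payload": {
  "plan": [
    [[-0.013,0,0],0],
    [[0,0,-0.02],0],
    [[0,0,-0.02],0],
    [[0,-0.031,0],0],
    [[0,-0.031,0],0],
    [[0,-0.031,0],0],
    [[0,-0.031,0],0],
    [[0,-0.031,0],0],
    [[0,0,0],0],
    [[0,0,0],0],
    [[0,0,0],0]
  ]
}}

```text
clock: 11.1
position: [483.5, -198.0, 232.2]
ee_rot: [0.082, 0.997, 0.0, -0.0]
contact_force: [0.2, -0.2, -0.2]
gripper_width: -0.4
```

```bash
python3 -c "
from bench import arm
from h import *
rep(arm.read_state())
d=arm.get_image('wrist'); print(proj(d,np.append(O-76*X-155*Y,183)))
cv2.imwrite('pics/wrist6.png',d['image'][:,:,::-1])
d=arm.get_image('top'); np.savez('pics/top6.npz',**d);im=cv2.resize(d['image'][110:240,180:365,::-1],None,fx=4.3,fy=4.3,interpolation=cv2.INTER_CUBIC)
cv2.imwrite('pics/top6.png',cv2.convertScaleAbs(im,alpha=1.5))
"
```

```text
t 11.1 skid -35.6 -154.6 z 232.2 toolx yaw-skid(-X) deg 180.1 tilt 0.03
F skid 0.23 -0.18 -0.17 w -0.4
[259.25160151 164.76365262]
```

View pics/wrist6.png

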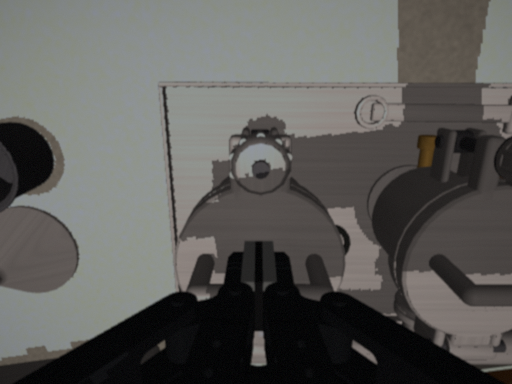

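View pics/top6.png

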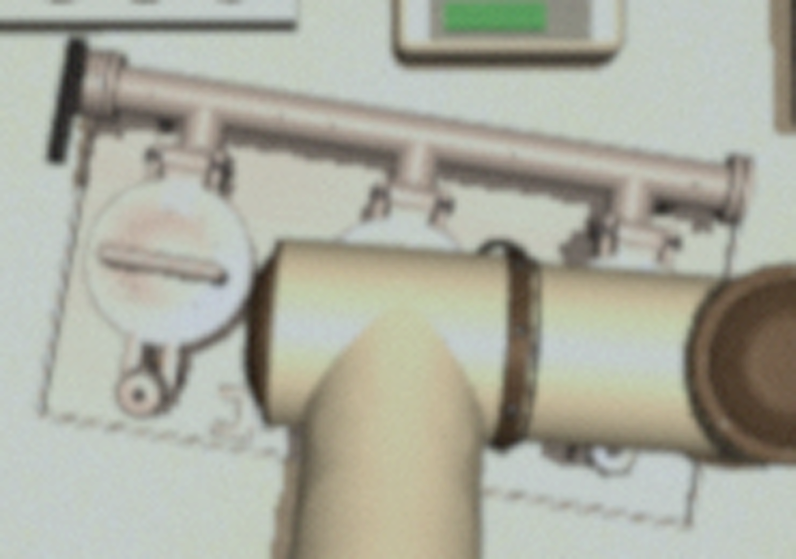

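The left knob in the top view is now at (139,395) instead of (144,371), so it stays leaned out by about 13 mm, and the right knob is at (261,168) in the wrist view. Now I'll tap the right one.

{"api": "drive_tool", "payload": {
  "plan": [
    [[0,0,0.014],0],
    [[0,0,0.014],0],
    [[0.003,0,0.012],0],
    [[0.004,0,0],0],
    [[0.003,0,0],0],
    [[0,0,0],0]
  ]
}}

```text
clock: 11.95
position: [473.6, -197.2, 192.9]
ee_rot: [0.083, 0.997, -0.0, 0.001]
contact_force: [0.6, 0.2, 0.1]
gripper_width: 0.1
```

{"api": "drive_tool", "payload": {
  "plan": [
    [[0.001,0,0],0],
    [[0,0,0],0]
  ]
}}

```text
clock: 12.2
position: [472.6, -196.9, 192.6]
ee_rot: [0.083, 0.997, 0.0, 0.0]
contact_force: [-0.3, 0.3, -0.1]
gripper_width: -0.2
```

{"api": "drive_tool", "payload": {
  "plan": [
    [[0.001,0,0],0],
    [[0,0,0],0]
  ]
}}

```text
clock: 12.45
position: [471.9, -196.8, 192.5]
ee_rot: [0.083, 0.997, -0.0, 0.001]
contact_force: [1.3, -1.1, 0.2]
gripper_width: 0.4
```

{"api": "drive_tool", "payload": {
  "plan": [
    [[0.001,0,0],0],
    [[0,0,0],0]
  ]
}}

```text
clock: 12.7
position: [471.8, -196.8, 192.6]
ee_rot: [0.083, 0.997, -0.0, 0.002]
contact_force: [4.3, -1.3, -2.3]
gripper_width: 0.3
```

The right bolt is tight too (about 4.5 N), so the left one is loose. I'm going back to swing it out.

{"api": "drive_tool", "payload": {
  "plan": [
    [[-0.013,0,0],0],
    [[0,0,-0.02],0],
    [[0,0,-0.02],0],
    [[0,0.045,0],0],
    [[0,0.045,0],0],
    [[0,0.045,0],0],
    [[0,0.045,0],0],
    [[0,0.045,0],0],
    [[0,0.045,0],0],
    [[0,0.04,0],0],
    [[0,0,0],0],
    [[0,0,0],0]
  ]
}}

```text
clock: 14.2
position: [534.1, 106.7, 231.8]
ee_rot: [0.083, 0.997, -0.001, -0.001]
contact_force: [0.2, 0.1, 1.0]
gripper_width: -0.0
```

```bash
python3 -c "
from bench import arm
from h import *
rep(arm.read_state())"
```

```text
t 14.2 skid -36.2 154.3 z 231.8 toolx yaw-skid(-X) deg 180.05 tilt 0.14
F skid 0.19 0.08 1.02 w -0.0
```

{"api": "drive_tool", "payload": {
  "plan": [
    [[0,0,0.014],0],
    [[0,0,0.014],0],
    [[0.006,0,0.012],0],
    [[0.008,0,0],0],
    [[0.006,0,0],0],
    [[0.004,0,0],0],
    [[0.004,0,0],0],
    [[0.004,0,0],0],
    [[0.004,0,0],0],
    [[0.004,0,0],0]
  ]
}}

```text
clock: 15.45
position: [494.7, 113.7, 192.3]
ee_rot: [0.083, 0.997, -0.0, -0.0]
contact_force: [-0.2, -0.6, -0.3]
gripper_width: 0.1
```

{"api": "drive_tool", "payload": {
  "plan": [
    [[0.004,0,0],0],
    [[0.004,0,0],0],
    [[0.004,0,0],0],
    [[0.004,0,0],0],
    [[0,0,0],0]
  ]
}}

```text
clock: 16.08
position: [479.0, 116.3, 192.4]
ee_rot: [0.083, 0.997, 0.0, 0.0]
contact_force: [0.7, 0.9, -0.5]
gripper_width: -0.2
```

```bash
python3 -c "
from bench import arm
from h import *
rep(arm.read_state())
d=arm.get_image('wrist'); 
cv2.imwrite('pics/wrist7.png',d['image'][:,:,::-1])
d=arm.get_image('scene'); im=cv2.resize(d['image'][130:230,240:360,::-1],None,fx=6,fy=6,interpolation=cv2.INTER_CUBIC)
cv2.imwrite('pics/scene7.png',im)
"
```

```text
t 16.07 skid -92.1 154.7 z 192.4 toolx yaw-skid(-X) deg 180.06 tilt 0.0
F skid 0.57 1.05 -0.49 w -0.2
```

View pics/wrist7.png

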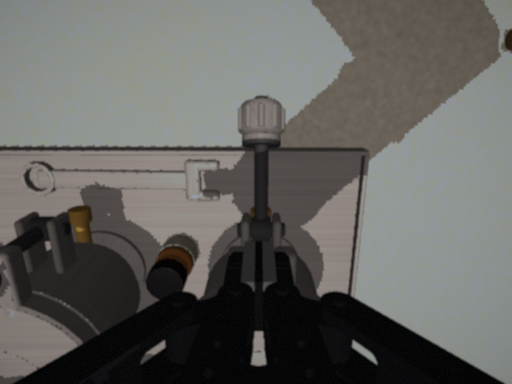

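View pics/scene7.png

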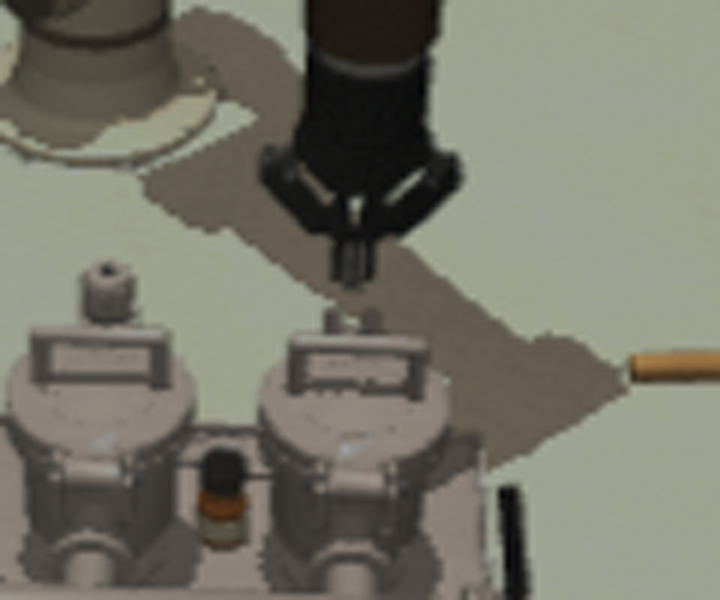

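The wrist view shows the left bolt swung fully out, with its knob at (262,118) hanging down over the tray's front edge. Next I'll rise, turn 90° and half-open the fingers to take the bar.

```bash
python3 -c "
from bench import arm
print(arm.read_state()['joints'].round(3))"
```

```text
[ 0.568  0.222 -0.402  0.    -0.946 -2.305]
```

{"api": "drive_tool", "payload": {
  "plan": [
    [[0,0,-0.03],0],
    [[-0.02,0,-0.03],0]
  ]
}}

```text
clock: 16.42
position: [498.5, 112.8, 253.0]
ee_rot: [0.082, 0.997, -0.0, -0.0]
contact_force: [0.4, 0.7, 0.7]
gripper_width: 0.0
```

{"api": "drive_tool", "payload": {
  "plan": [
    [[0,0,0],-10],
    [[0,0,0],-10],
    [[0,0,0],-10],
    [[0,0,0],-10],
    [[0,0,0],-10],
    [[0,0,0],-10],
    [[0,0,0],-10],
    [[0,0,0],-10],
    [[0,0,0],-10],
    [[0,-0.033,0],0],
    [[0,-0.033,0],0],
    [[0,0,0],0]
  ],
  "fingers": 0
}}

```text
clock: 17.92
position: [565.6, 101.7, 251.3]
ee_rot: [-0.645, 0.764, 0.0, -0.0]
contact_force: [-0.7, -0.5, 0.4]
gripper_width: 42.8
```

```bash
python3 -c "
from bench import arm
from h import *
s=arm.read_state(); rep(s)
d=arm.get_image('wrist');  print(proj(d,np.append(O-5*X+155*Y,190)),proj(d,np.append(O-5*X+125*Y,190)),proj(d,np.append(O-5*X+185*Y,190)))
print('tip',proj(d,s['position']-[0,0,25]))
cv2.imwrite('pics/wrist8.png',d['image'][:,:,::-1])
d=arm.get_image('scene'); im=cv2.resize(d['image'][130:230,240:360,::-1],None,fx=6,fy=6,interpolation=cv2.INTER_CUBIC)
cv2.imwrite('pics/scene8.png',im)
"
```

```text
t 17.93 skid -4.3 154.6 z 251.3 toolx yaw-skid(-X) deg 269.94 tilt 0.05
F skid -0.65 -0.62 0.44 w 42.8
[258.98674525 228.68529986] [258.95628596 179.62196923] [259.01446538 273.33644118]
tip [257.75508438 258.67694119]
```

View pics/wrist8.png

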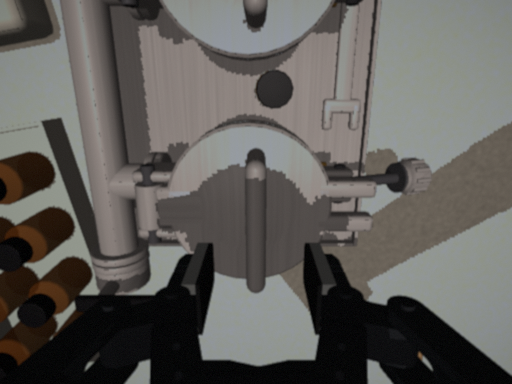

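View pics/scene8.png

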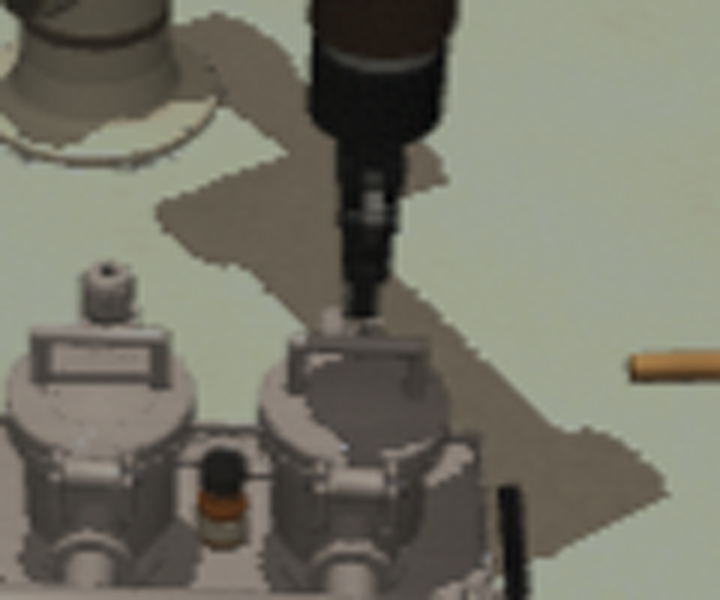

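The bar runs straight down the middle between the open pads, at col 255–256 against the jaw centre at 258. I'll go down and grip.

{"api": "drive_tool", "payload": {
  "plan": [
    [[0,0,0.014],0],
    [[0,0,0.014],0],
    [[0,0,0.014],0],
    [[0,0,0.012],0],
    [[0,0,0],0],
    [[0,0,0],0]
  ]
}}

```text
clock: 18.77
position: [564.5, 102.2, 198.6]
ee_rot: [-0.646, 0.763, -0.0, 0.0]
contact_force: [0.5, 0.2, 1.2]
gripper_width: 42.9
```

{"api": "drive_tool", "payload": {
  "plan": [
    [[0,0,0],0],
    [[0,0,0],0],
    [[0,0,0],0],
    [[0,0,0],0],
    [[0,0,0],0],
    [[0,0,0],0]
  ],
  "fingers": 1
}}

```text
clock: 19.52
position: [567.3, 102.0, 199.5]
ee_rot: [-0.646, 0.763, -0.002, 0.003]
contact_force: [8.1, -2.4, -3.0]
gripper_width: 10.0
```

```bash
python3 -c "
from bench import arm
from h import *
s=arm.read_state(); rep(s)
d=arm.get_image('wrist'); 
cv2.imwrite('pics/wrist9.png',d['image'][:,:,::-1])
d=arm.get_image('scene'); im=cv2.resize(d['image'][130:230,240:360,::-1],None,fx=6,fy=6,interpolation=cv2.INTER_CUBIC)
cv2.imwrite('pics/scene9.png',im)
"
```

```text
t 19.52 skid -2.7 155.2 z 199.5 toolx yaw-skid(-X) deg 270.06 tilt 0.45
F skid 8.4 -1.02 -3.01 w 10.0
```

View pics/scene9.png

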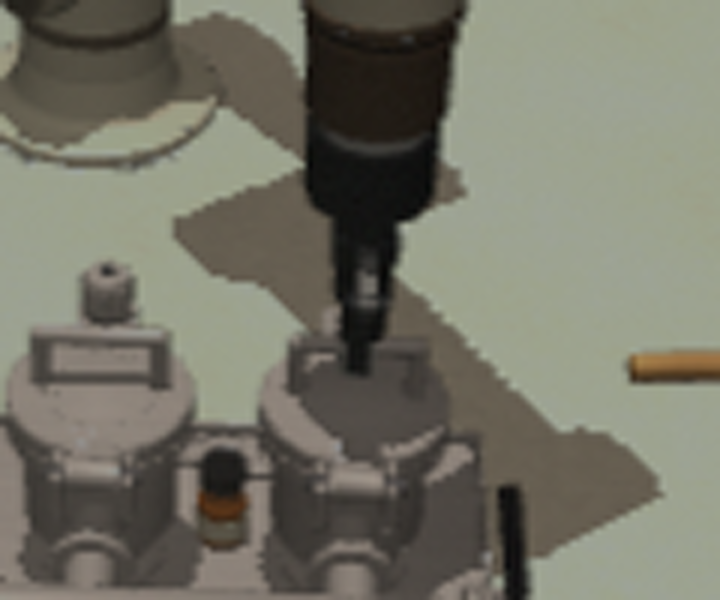

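View pics/wrist9.png

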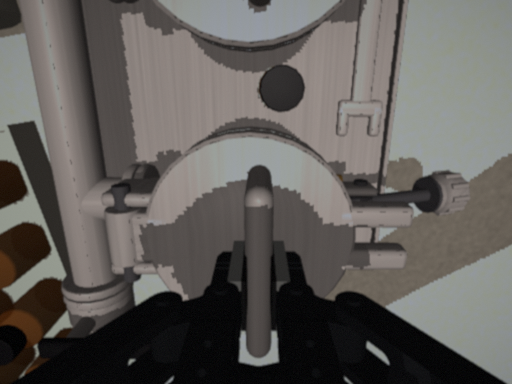

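```bash
python3 -c "
import numpy as np
a=np.arctan2(44,75);th=np.arange(0,1.051,0.075);x=-87*np.cos(a+th);z=87*np.sin(a+th)
for t,dx,dz in zip(th[1:],np.diff(x),np.diff(z)): print(t.round(3),(dx/1000).round(4),(dz/1000).round(4))
"
```

```text
0.075 0.0035 0.0055
0.15 0.0039 0.0052
0.225 0.0043 0.0049
0.3 0.0046 0.0046
0.375 0.005 0.0042
0.45 0.0053 0.0038
0.525 0.0056 0.0034
0.6 0.0058 0.003
0.675 0.006 0.0026
0.75 0.0062 0.0021
0.825 0.0063 0.0016
0.9 0.0064 0.0012
0.975 0.0065 0.0007
1.05 0.0065 0.0002
```

The force along x is a side load from centring on the bar, so I'll shift 1.5 mm to relieve it. Then I'll lift in short stages along the arc.

{"api": "drive_tool", "payload": {
  "plan": [
    [[0,-0.0015,0],0],
    [[0,-0.0035,-0.0055],0],
    [[0,-0.004,-0.005],0],
    [[0,-0.0043,-0.005],0],
    [[0,0,0],0]
  ]
}}

```text
clock: 20.25
position: [576.0, 100.4, 212.7]
ee_rot: [-0.646, 0.763, 0.001, -0.001]
contact_force: [-1.0, 4.5, -8.6]
gripper_width: 9.9
```

```bash
python3 -c "
from bench import arm
from h import *
s=arm.read_state(); rep(s)
d=arm.get_image('scene'); im=cv2.resize(d['image'][130:230,240:360,::-1],None,fx=6,fy=6,interpolation=cv2.INTER_CUBIC)
cv2.imwrite('pics/scene10.png',im)
"
```

```text
t 20.25 skid 6.2 155.1 z 212.7 toolx yaw-skid(-X) deg 270.02 tilt 0.22
F skid -1.73 4.29 -8.6 w 9.9
```

View pics/scene10.png

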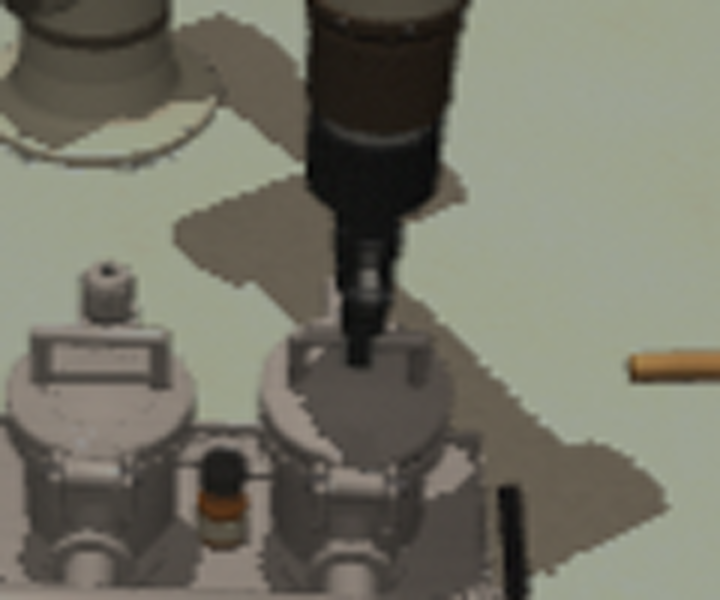

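{"api": "drive_tool", "payload": {
  "plan": [
    [[0,-0.0046,-0.0046],0],
    [[0,-0.005,-0.0042],0],
    [[0,-0.0053,-0.0038],0],
    [[0,-0.0056,-0.0034],0],
    [[0,0,0],0]
  ]
}}

```text
clock: 20.92
position: [594.9, 97.2, 231.0]
ee_rot: [-0.646, 0.763, 0.002, -0.002]
contact_force: [-8.4, 6.7, 0.8]
gripper_width: 9.6
```

```bash
python3 -c "
from bench import arm
from h import *
s=arm.read_state(); rep(s)
d=arm.get_image('scene'); im=cv2.resize(d['image'][130:230,240:360,::-1],None,fx=6,fy=6,interpolation=cv2.INTER_CUBIC)
cv2.imwrite('pics/scene11.png',im)
"
```

```text
t 20.93 skid 25.4 155.0 z 231.0 toolx yaw-skid(-X) deg 270.07 tilt 0.29
F skid -9.44 5.23 0.77 w 9.6
```

View pics/scene11.png

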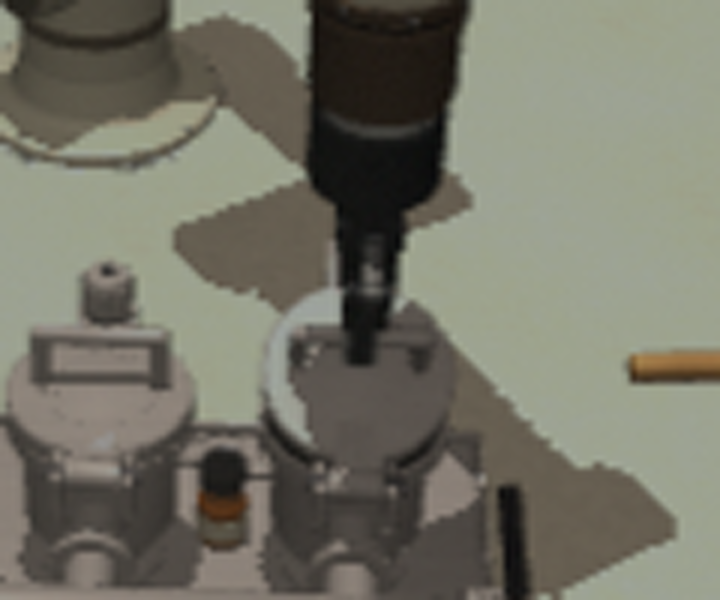

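{"api": "drive_tool", "payload": {
  "plan": [
    [[0,-0.0058,-0.0025],0],
    [[0,-0.006,-0.002],0],
    [[0,-0.0062,-0.0017],0],
    [[0,-0.0063,-0.0014],0],
    [[0,0,0],0]
  ]
}}

```text
clock: 21.6
position: [621.1, 92.6, 243.2]
ee_rot: [-0.647, 0.763, -0.001, 0.001]
contact_force: [-9.6, 5.7, 12.0]
gripper_width: 9.7
```

```bash
python3 -c "
from bench import arm
from h import *
s=arm.read_state(); rep(s)
d=arm.get_image('scene'); im=cv2.resize(d['image'][130:230,240:360,::-1],None,fx=6,fy=6,interpolation=cv2.INTER_CUBIC)
cv2.imwrite('pics/scene12.png',im)
"
```

```text
t 21.6 skid 51.9 154.9 z 243.2 toolx yaw-skid(-X) deg 270.15999999999997 tilt 0.19
F skid -10.38 4.06 12.02 w 9.7
```

View pics/scene12.png

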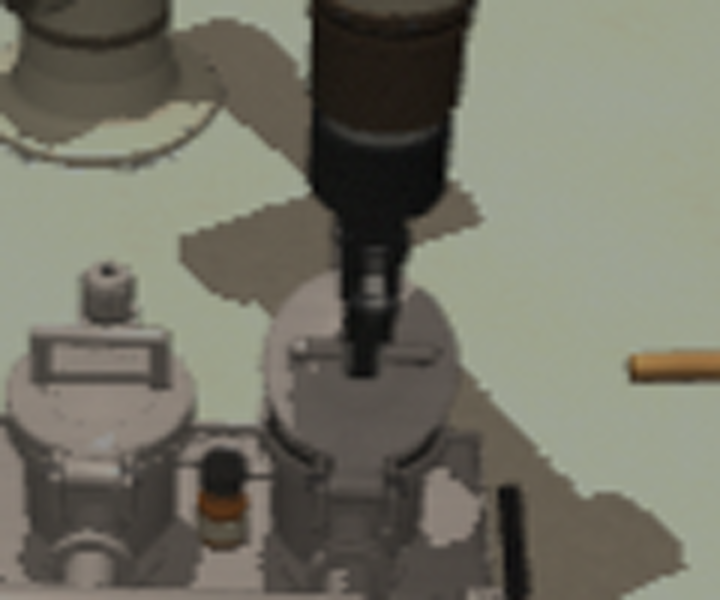

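{"api": "drive_tool", "payload": {
  "plan": [
    [[0,-0.006,-0.0018],0],
    [[0,-0.006,-0.0014],0],
    [[0,-0.006,-0.0008],0],
    [[0,-0.006,-0.0004],0],
    [[0,0,0],0],
    [[0,0,0],0],
    [[0,0,0],0],
    [[0,0,0],0]
  ]
}}

```text
clock: 22.65
position: [645.5, 88.2, 246.3]
ee_rot: [-0.647, 0.763, -0.002, 0.001]
contact_force: [-3.4, 2.8, 5.6]
gripper_width: 9.8
```

```bash
python3 -c "
from bench import arm
from h import *
s=arm.read_state(); rep(s)
for n in ['scene','wrist','top']:
    d=arm.get_image(n); np.savez(f'pics/{n}13.npz',**d); im=d['image'][:,:,::-1]
    if n=='scene': im=cv2.resize(im[130:230,240:360],None,fx=6,fy=6,interpolation=cv2.INTER_CUBIC)
    cv2.imwrite(f'pics/{n}13.png',im)
"
```

```text
t 22.65 skid 76.8 154.5 z 246.3 toolx yaw-skid(-X) deg 270.12 tilt 0.26
F skid -3.86 2.17 5.63 w 9.8
```

View pics/scene13.png

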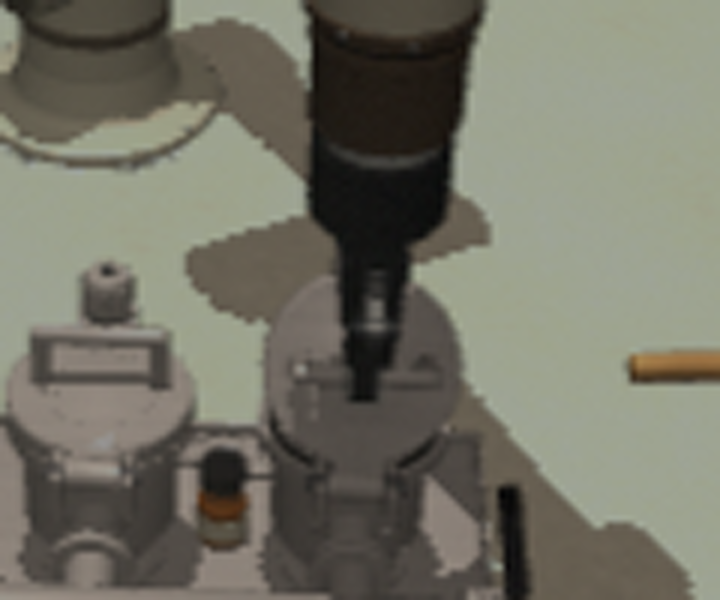

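View pics/wrist13.png

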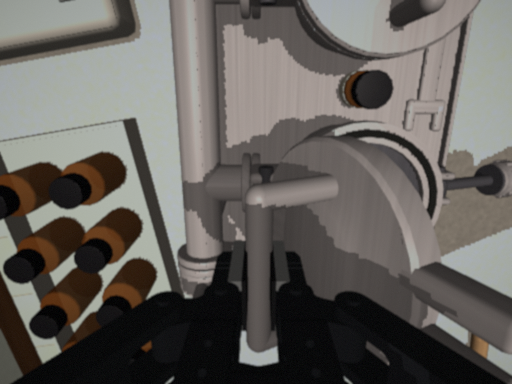

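```bash
python3 -c "
from bench import arm
from h import *
d=dict(np.load('pics/scene13.npz')); a=np.arctan2(44,75)
for th in [.75,.9,1.0,1.1,1.2,1.3,1.57]:
    q=[]
    for y in (122,188):
        q.append(((proj(d,np.append(O+(72-87*np.cos(a+th))*X+y*Y,146+87*np.sin(a+th)))-[240,130])*6).round(0))
    print(th,q)
s=arm.read_state(); rep(s); print(s['joint_vel'].round(4))
im=cv2.imread('pics/top13.png')[100:250,60:440]; cv2.imwrite('pics/top13c.png',cv2.resize(cv2.convertScaleAbs(im,alpha=1.5),None,fx=2.1,fy=2.1,interpolation=cv2.INTER_CUBIC))
"
```

```text
0.75 [array([303., 345.]), array([419., 349.])]
0.9 [array([303., 355.]), array([420., 360.])]
1.0 [array([303., 364.]), array([421., 368.])]
1.1 [array([303., 374.]), array([421., 378.])]
1.2 [array([303., 386.]), array([422., 390.])]
1.3 [array([303., 398.]), array([422., 402.])]
1.57 [array([302., 436.]), array([422., 440.])]
t 22.8 skid 76.8 154.6 z 246.3 toolx yaw-skid(-X) deg 270.13 tilt 0.26
F skid -3.32 2.64 5.13 w 10.0
[ 0.0006  0.0009  0.0006  0.0015  0.0002 -0.0025]
```

View pics/top13c.png

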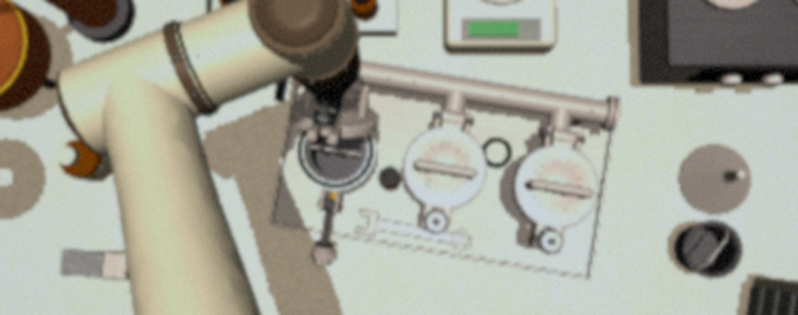

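Two checks agree on the cap angle: the scene view puts the bar at rows 372–380, about 1.1 rad, and the arm pose gives 1.09 rad. The arm is still, the bolt hangs out, and the bystanders I can see are where they were. Handing in.

```bash
python3 -c "
from bench import arm
from h import *
print(arm.job_done()); rep(arm.read_state())"
```

```text
the job is handed in; nothing more can be done
None
the job is handed in; nothing more can be done
```

The left strainer's bolt was the loose one. I swung it out and handed the job in still gripping the left cap's handle, with the cap held at about 1.09 rad.

**Taps, left to right:**
- **Left bolt:** it moved about 12 mm with the finger and stayed leaned, as seen in the wrist and top views. The push was too light to stand out from the roughly 1 N noise of the force sensor, so the camera images, not a force reading, show that this tap happened.
- **Middle and right bolts:** both were tight, stopping the finger at about 5 N within 1 mm.

**Last checks before handing in (t = 22.8 s):**
- **Cap angle:** the arm pose gave 1.09 rad and the scene image about 1.1 rad.
- **Stillness:** joint speeds were under 0.003 rad/s.
- **Grip:** the jaws were shut on the bar at 10 mm, though the bar is nominally 12 mm thick. The arm felt about 6 N from the cap, with brief forces up to about 16 N while lifting.
- **Bolt and bystanders:** the bolt hung fully out. The jar, gasket, wrench, basket and funnel were where they started. The flask and brush were partly hidden by the arm in the last top view, but nothing passed near them.

I could not read the robot's state after handing in, and it reports no verdict.

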